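Latch the spring gate of the sanding-block tray open

TASK

Two wooden trays on the bench have spring-closed gates. On the tray that holds the cork sanding block, swing the gate out, away from the block, against its spring by the black knob of its bolt, and with the gate held past the end of the curved steel rail push the bolt fully down, so that the gate stays open by itself when you let go. Leave the sanding block where it lies and leave the other tray's gate shut.

Things in the scene. Friction and masses are not known exactly. Their poses are not given: they have to be found in the camera images.
- block_knob (a point): Centre of the black bolt knob on the gate of the tray with the sanding block: upright, round, 24 mm across, 40 mm tall, centre 130 mm above the bench (108 mm when pushed down), 110 mm from the hinge axis; swings with the gate. A grip may turn on it. Below it: 10 mm bolt, gate bar 16 mm wide towards the hinge (top at 72 mm), sleeve (top at 76 mm). Nothing else within 90 mm is above 50 mm.
- block_hinge (a point): Point on the bench on that gate's upright hinge axis; axes of the tray, z up. The trough with the sanding block lies to +x (walls 46 mm high). The shut gate points along +y and opens counter-clockwise seen from above, towards -x. Hinge post 90 mm high. The fixed plywood base, 12 mm thick, spans -140 to 165 mm in x, -35 to 135 mm in y.
- block_gate (a joint): Angle of that gate, rad: 0 shut, 1.40 end stop. A torsion spring drives it shut: 1.4 N at the knob when shut, 4.5 N when open. A curved steel rail under the bolt (top 40 mm above the bench) ends at 60 degrees; from 1.10 to 1.40 rad the bolt can go down beyond its end. Let go with the bolt down, the gate swings back to about 1.09 rad and the bolt bears on the rail's end.
- block_bolt (a joint): Travel of that gate's bolt in m: 0 drawn up (foot 6 mm above the rail), 0.022 fully down (foot 16 mm below the rail's top). It slides straight down with about 2 N of friction and stays where it is left.
- spare_gate (a joint): Angle in rad of the gate of the other, identical tray, which holds a plain wooden offcut: 0 shut. To be left shut.
- sanding_block_mid (a point): Centre of the cork sanding block, 61 x 114 x 35 mm, lying loose in the trough of the tray whose gate is to be latched; its long side is its y axis.

How it is judged:
By the outcome, as a careful person would: the job done as asked, in the order asked, and still so for the second after the job is handed in, with the robot touching nothing.
It also fails if it takes over 35 s, if anything falls off the work surface, if the arm or the gripper's body presses on something with over 40 N, if the wrist force passes 120 N, or if a joint passes its speed limit or range.

ROBOT

A 6-joint arm with a two-finger parallel gripper is mounted at the origin on the work surface; the furniture and walls round the work are solid. World frame = base frame: x ahead of the robot, y to its left, z up, the work surface at z = 0. Lengths are in m, angles in rad, forces in N, time in s.
With the tool pointing down it reaches from about 0.325 to 0.9 m from the base axis. Payload 3.5 kg.
Tool frame: the origin (TCP) lies between the finger pads; the fingertips stand 22 mm ahead of it and the grasp point (between the pads) lies 3 mm ahead of it; z points along the fingers, y is the line along which they close (so a half turn about z gives the same grasp; the last joint's range is limited). The gripper opens to 85 mm and grips with 20 to 120 N. Pads are 22 mm wide; open, the fingers measure 114 mm over their backs; the gripper's body (76 mm by 85 mm) begins 54 mm behind the grasp point. The pads swing forward as they close: fully open they stand 13 mm farther back than shut.
Start: joints at [-1.408, 0.276, -0.026, 1.268, 0, 1.467], TCP at [0.164, -0.603, 0.253] pointing down, gripper open.
Joint ranges: [-3.12, 3.12], [-0.85, 1.88], [-1.08, 1.24], [-1.95, 2.15], [-1.57, 1.53], [-3.14, 3.14]. Speed limits (rad/s): [2.57, 2.57, 3.14, 3.14, 3.14, 3.14].

INTERFACE

Orientations are given as a unit quaternion [w, x, y, z].
In Python, from workcell import r gives the robot as it stands.
- The arm moves only by the shell command python3 -m creep 'ROWS' [FORCE]. ROWS is text: rows parted by semicolons, each of 7 numbers parted by spaces: the shift along the tool's x, y, z in cm, then the turn, a rotation vector about the tool's x, y, z in rad, then the closure, from 0 (fully open) to 1 (shut). A call has 1 to 5 rows; each row is the pose to reach, as a shift and turn from the pose commanded when the call began, along the tool's axes at that moment; what a row does not reach only later rows make up. A row lasts 1/10 s, in which the tool goes at most 50 mm and 8.59 degrees, less where a joint would pass 70% of its speed; a pose out of reach is approached as far as the arm can. A call with a gripper value outside its range is refused whole. The fingers move at their own pace and stop on an object; FORCE is the grip in N (left out, the last holds). Time passes only in rows, so rows that repeat a pose let the fingers close. It gives the time, the measured TCP pose, the force, the opening and the grip force at its end, in the units of the state.
- r.get_obs(): the state, without advancing time (a new reading comes with each control period).
- r.capture(name): name is "side" or "top" or "wrist"; returns a dict with "frame" (480x640x3 uint8, red, green, blue), "z_map" (480x640 float32, m along the optical axis (not along the pixel's ray), 0 where there is no reading), "fx", "fy", "cx", "cy" (pixels), "eye" and "attitude" of the camera in the world; the wrist camera has in their place "hand_eye" (4x4, takes a point from camera to tool coordinates, whose origin is the TCP and whose axes are the flange's). Camera axes: x right, y down, z forward; pixel columns grow to the right and rows downward; lengths in m; the calibration is good to about 2 mm. The wrist camera is an equidistant fisheye: a pixel r from the principal point sees the ray r / f radians off the axis. A picture is of the moment at which its call begins: read the wrist's pose just before it.
- r.job_done(): hands the job in; it is judged then, once.
The state is a dict: "time_s": time; "qpos": joint angles; "joint_velocities": joint speeds; "joint_efforts": joint torques, N m; "position": TCP position; "tool_rot": TCP orientation; "ft_force": force on the tool from outside, world axes, zero at the start; "wrist_torque": the same for the moment, N m; "gripper_width": opening from 0.0 (shut) to 1.0 (fully open); "grasp_force": force on a finger pad.
Only numpy, scipy, OpenCV 4.12 (cv2) and the standard library are available. Lean on these libraries where they do the work, as an engineer would, in place of code of your own. Each camera call takes 0.05 s, during which the arm holds its last target. There are 200 camera calls.

## Working session

There is one attempt and no reset: what is moved stays moved. The work goes in short steps, Python scripts to look and compute and a shell command to move; the robot and the scene stay as the last step left them, time stands still between calls to the robot, and variables do not carry over. Pictures are saved under pics/ and viewed, at most 10 in all, crops included, and the job is handed in when it is done.

```bash
mkdir -p pics
cat > h.py <<'E'
import numpy as np,cv2
from workcell import r
from scipy.spatial.transform import Rotation as R
def rot(a):
    a=np.array(a,float)
    return a if a.shape==(3,3) else R.from_quat(a[[1,2,3,0]]).as_matrix()
def world(c):
    v,u=np.mgrid[0:480,0:640]; z=c['z_map']
    p=np.stack([(u-c['cx'])/c['fx']*z,(v-c['cy'])/c['fy']*z,z],-1)
    return p@rot(c['attitude']).T+np.array(c['eye'])
def totool(p):
    s=r.get_obs(); return rot(s['tool_rot']).T@(np.array(p)-s['position'])*100
E
python3 - <<'E'
from h import *
for n in('top','side'):
    c=r.capture(n); cv2.imwrite(f'pics/{n}.png',c['frame'][:,:,::-1]); np.save(f'{n}.npy',world(c)); print(n,c['eye'],c['fx'])
s=r.get_obs();print(s['tool_rot'],s['position'],s['time_s'])
E
```

```text
top [0.52382999 0.10763123 1.12739454] 545.5594884330391
side [ 0.27931019 -0.73179447  0.59639589] 495.47457224824376
[-1.01914394e-03  9.91179147e-01  1.32524936e-01 -2.54818449e-05] [ 0.1640761  -0.60238283  0.25224934] 0.1
```

View pics/top.png

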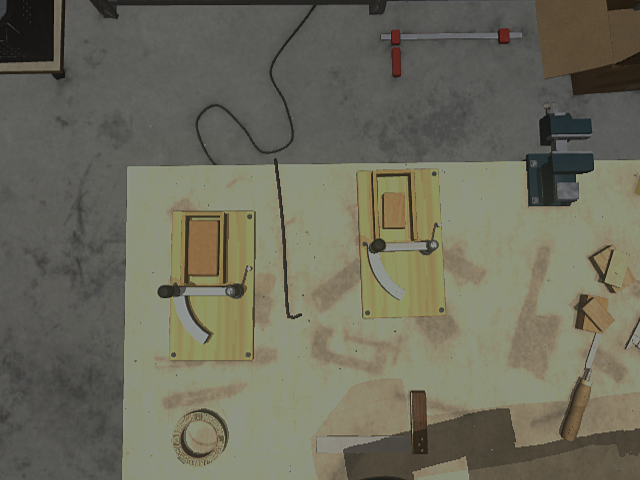

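View pics/side.png

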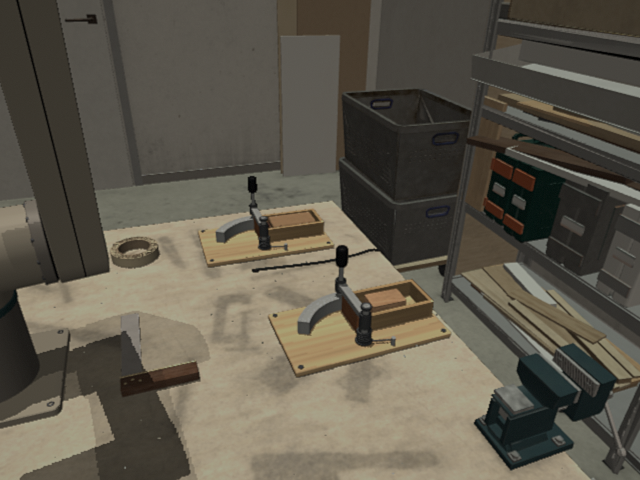

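The top view has the cork block (about 61x114 mm) in the left tray, with its knob near (166,291) and hinge post near (235,291). The right tray holds the smaller offcut. In the side view the far tray is the one to work on.

Run:
```python
from h import *
P=np.load('top.npy')
b=P[270:312,150:255].reshape(-1,3)
k=b[(b[:,2]>.135)]; print('knob',k.mean(0),k.min(0),k.max(0),len(k))
for n,(u,v) in dict(post=(235,291),block=(203,248),c1=(173,211),c2=(254,211),c3=(254,359),c4=(172,359),knob=(166,291)).items(): print(n,P[v,u])
h=b[(b[:,2]>.082)&(b[:,2]<.1)]; print('post',h.mean(0),len(h), np.round((h.min(0),h.max(0)),3))
S=np.load('side.npy')[170:202,240:262].reshape(-1,3); S=S[(S[:,2]>.1)&(S[:,0]<.6)&(S[:,1]<.5)];print('side knob',S.mean(0),S.min(0),S.max(0),len(S))
```

```text
knob [0.51985564 0.34720749 0.28402555] [0.50811437 0.10763123 0.13575368] [0.52976659 0.39879501 1.12739454] 172
post [0.51669438 0.26879598 0.08718286]
block [0.60225216 0.33826016 0.04764253]
c1 [0.68211875 0.40787053 0.01232137]
c2 [0.68062257 0.24185773 0.00572353]
c3 [ 0.37721094  0.24431361 -0.00415797]
c4 [0.38181654 0.40726336 0.0124625 ]
knob [0.51893611 0.38185578 0.15064816]
post [0.51766355 0.28035836 0.08960562] 90 [[0.509 0.268 0.083]
 [0.526 0.384 0.094]]
side knob [0.51350969 0.36590045 0.13497985] [ 0.27931019 -0.73179447  0.10012564] [0.53018321 0.39431337 0.59639589] 169
```

```bash
python3 -m creep '4.5 -2.2 0 0 0 -0.14 0;9 -4.4 0 0 0 -0.28 0;13.5 -6.6 0 0 0 -0.42 0;18 -8.8 0 0 0 -0.56 0;22.5 -11 0 0 0 -0.7 0'
python3 - <<'E'
from h import *
S=np.load('side.npy')
for u,v in((70,60),(90,200),(40,220),(15,240)): print(S[v,u])
print(totool([.52,-.1,.25]),totool([.519,.382,.25]),r.get_obs()['qpos'])
E
```

```text
time_s: 0.6
position: [0.353, -0.4364, 0.2529]
tool_rot: [-0.0, 0.884, 0.467, 0.0]
ft_force: [0.5, -1.5, 0.2]
gripper_width: 0.999
grasp_force: 0.0
[-0.04143242  2.67554561  0.08370197]
[ 0.20362312 -0.0609878   0.31990895]
[ 0.13054927 -0.01737619  0.28077179]
[ 0.0979646  -0.03461143  0.26357212]
[37.19334268 -5.19935319  0.30191429] [ 76.92588096 -32.48624766   0.33006168] [-1.00583676e+00  1.64611322e-01 -1.67631732e-01  1.23919913e+00
  7.07578672e-05  1.16467264e+00]
```

```bash
python3 -m creep '4.6 -0.65 0 0 0 -0.1 0;9.2 -1.3 0 0 0 -0.2 0;13.8 -1.95 0 0 0 -0.3 0;18.4 -2.6 0 0 0 -0.4 0;23 -3.2 0 0 0 -0.5 0'
python3 - <<'E'
from h import *
print(totool([.519,.382,.25]),r.get_obs()['qpos'])
E
```

```text
time_s: 1.1
position: [0.4567, -0.2287, 0.253]
tool_rot: [-0.0, 0.742, 0.67, -0.0]
ft_force: [1.1, 0.1, -0.7]
gripper_width: 1.0
grasp_force: 0.0
[6.13894034e+01 3.35405940e-02 3.14972953e-01] [-5.90912356e-01  7.45100099e-02 -2.70144556e-01  1.22669238e+00
  5.07314613e-05  1.08093311e+00]
```

```bash
python3 -m creep '4.7 0 0 0 0 0 0;9.4 0 0 0 0 0 0;14.1 0 0 0 0 0 0;18.8 0 0 0 0 0 0;23.5 0 0 0 0 0 0' >/dev/null; python3 -m creep '4.7 0 0 0 0 0 0;9.4 0 0 0 0 0 0;14.1 0 0 0 0 0 0;18.8 0 0 0 0 0 0;23.5 0 0 0 0 0 0' >/dev/null; python3 -m creep '4.7 0 0 0 0 0 0;9.4 0 0 0 0 0 0;14 0 0 0 0 0 0;14 0 0 0 0 0 0;14 0 0 0 0 0 0'
python3 - <<'E'
from h import *
s=r.get_obs(); c=r.capture('wrist'); cv2.imwrite('pics/w1.png',c['frame'][:,:,::-1])
print(totool([.519,.382,.13]),s['qpos']);
P=world(dict(c,attitude=np.eye(3),eye=np.zeros(3)))
print(c['fx'],c['cx'],c['cy'],c['hand_eye'])
z=c['z_map']; v,u=np.mgrid[0:480,0:640]; x=(u-c['cx'])/c['fx'];y=(v-c['cy'])/c['fy'];t=np.hypot(x,y)
k=np.tan(t)/np.maximum(t,1e-9); p=np.stack([x*k*z,y*k*z,z],-1)
H=np.array(c['hand_eye']); w=(p@H[:3,:3].T+H[:3,3])@rot(s['tool_rot']).T+s['position']
m=(z>0)&(t<1.4)&(w[...,2]>.1)&(w[...,2]<.165)&(np.hypot(w[...,0]-.519,w[...,1]-.382)<.05)
q=w[m]; print(len(q)); tp=q[q[:,2]>.14]; print('top',len(tp),tp.mean(0),tp.min(0),tp.max(0)); print(q.min(0),q.max(0))
E
```

```text
time_s: 2.6
position: [0.5198, 0.3765, 0.2523]
tool_rot: [0.0, 0.743, 0.67, -0.001]
ft_force: [0.7, -0.1, -0.4]
gripper_width: 1.001
grasp_force: 0.0
[ 0.65538349 -0.13517604 12.24904474] [ 5.26411770e-01  3.08071617e-01  1.36258660e-02  1.27842712e+00
 -4.44855025e-04  2.20027072e+00]
371.64829954431775 324.00397853872255 238.98632088939866 [[-9.86103442e-04 -9.58304047e-01 -2.85748807e-01  7.33877184e-02]
 [ 9.99999376e-01 -1.09498950e-03  2.21278427e-04  3.82528916e-04]
 [-5.24943956e-04 -2.85748410e-01  9.58304529e-01 -1.19690390e-01]
 [ 0.00000000e+00  0.00000000e+00  0.00000000e+00  1.00000000e+00]]
1294
top 1049 [0.51819141 0.39043365 0.14684601] [0.50598885 0.37790294 0.14005623] [0.5297747  0.40121509 0.15011103]
[0.50598885 0.37790294 0.11384652] [0.52997356 0.4012537  0.15011103]
```

View pics/w1.png

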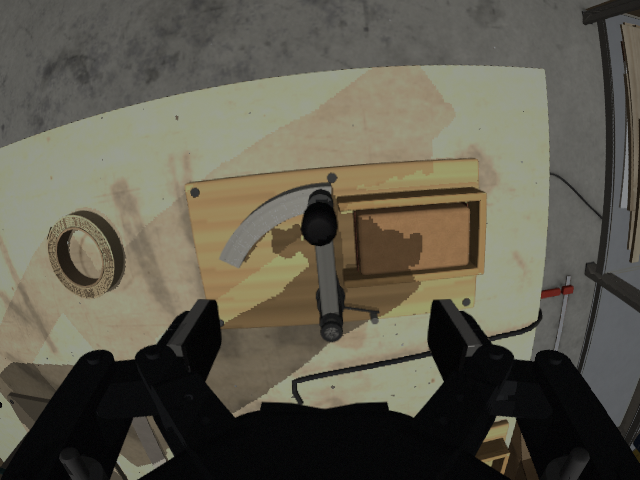

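The wrist view shows the gate bar from the knob (319,222) to the hinge post (331,328). The measured knob top is 24 mm across at (0.518, 0.3895), 150 mm high, as given.

```bash
cat >> h.py <<'E'
def wrist():
    s=r.get_obs(); c=r.capture('wrist'); z=c['z_map']; v,u=np.mgrid[0:480,0:640]
    x=(u-c['cx'])/c['fx'];y=(v-c['cy'])/c['fy'];t=np.hypot(x,y);k=np.tan(t)/np.maximum(t,1e-9)
    p=np.stack([x*k*z,y*k*z,z],-1);H=np.array(c['hand_eye'])
    w=(p@H[:3,:3].T+H[:3,3])@rot(s['tool_rot']).T+s['position']; w[(z<=0)|(t>1.4)]=np.nan
    return c['frame'],w
E
python3 - <<'E'
from h import *
f,w=wrist(); q=w[(w[...,2]>.083)&(w[...,2]<.096)&(np.hypot(w[...,0]-.519,w[...,1]-.275)<.03)]
print('post',len(q),np.round([q.min(0),q.max(0)],4))
E
python3 -m creep '0.6 -0.15 2.5 0 0 0 0;1.28 -0.31 5 0 0 0 0;1.28 -0.31 8 0 0 0 0;1.28 -0.31 10.5 0 0 0 0;1.28 -0.31 11.9 0 0 0 0'
python3 - <<'E'
from h import *
f,w=wrist(); cv2.imwrite('pics/w2.png',f[:,:,::-1]);
print(totool([.518,.3895,.13]))
E
```

```text
post 375 [[0.5063 0.2696 0.0835]
 [0.526  0.2899 0.0913]]
time_s: 3.2
position: [0.5174, 0.3864, 0.132]
tool_rot: [-0.0, 0.744, 0.668, -0.002]
ft_force: [-0.7, -0.1, -0.7]
gripper_width: 1.001
grasp_force: 0.0
[0.35080195 0.09651742 0.02579399]
```

View pics/w2.png

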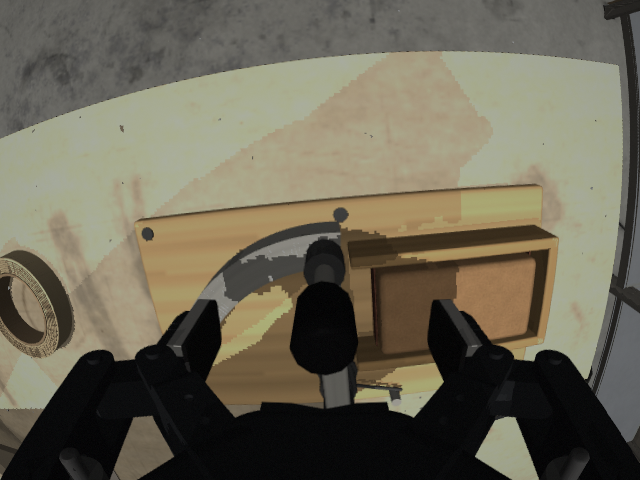

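The knob (323,325) is between the open fingers, roughly centred. I'll close on it.

```bash
python3 -m creep '0.3 0.1 0 0 0 0 0.3;0.3 0.1 0 0 0 0 1;0.3 0.1 0 0 0 0 1;0.3 0.1 0 0 0 0 1;0.3 0.1 0 0 0 0 1' 50;python3 -m creep '0 0 0 0 0 0 1;0 0 0 0 0 0 1;0 0 0 0 0 0 1'
python3 - <<'E'
from h import *
s=r.get_obs()
for a in np.arange(.25,1.3,.25): print(a,np.round(totool(np.array([s['position'][0],s['position'][1]-.11,s['position'][2]])+.11*np.array([-np.sin(a),np.cos(a),0])),2))
E
```

```text
time_s: 3.75
position: [0.5184, 0.3927, 0.135]
tool_rot: [-0.002, 0.743, 0.669, -0.0]
ft_force: [-4.1, 2.8, 1.7]
gripper_width: 0.264
grasp_force: 48.8
time_s: 4.05
position: [0.5185, 0.3928, 0.1347]
tool_rot: [-0.002, 0.743, 0.669, -0.0]
ft_force: [-4.8, 2.4, 0.8]
gripper_width: 0.262
grasp_force: 48.8
0.25 [-0.62 -2.67  0.01]
0.5 [-1.89 -5.11  0.01]
0.75 [-3.71 -7.15  0.02]
1.0 [-5.99 -8.68  0.02]
1.25 [-8.57 -9.6   0.01]
```

```bash
python3 -m creep '-0.23 -1.35 0 0 0 0 1;-0.62 -2.67 0 0 0 0 1;-1.18 -3.93 0 0 0 0 1;-1.89 -5.11 0 0 0 0 1;-1.89 -5.11 0 0 0 0 1'
python3 - <<'E'
from h import *
s=r.get_obs(); h=np.array([.5185,.2828,.1347]); p=s['position']-h; print(np.arctan2(-p[0],p[1]),np.hypot(p[0],p[1]),s['gripper_width'])
for a in np.arange(.5,1.4,.125): print(a,np.round(totool(h+.11*np.array([-np.sin(a),np.cos(a),0])),2))
E
```

```text
time_s: 4.55
position: [0.4689, 0.3791, 0.1359]
tool_rot: [0.002, 0.743, 0.67, 0.003]
ft_force: [7.0, 2.8, -3.0]
gripper_width: 0.262
grasp_force: 52.2
0.4752483006294874 0.10835428917208394 0.26159297074618115
0.5 [-0.01 -0.32  0.11]
0.625 [-0.86 -1.4   0.11]
0.75 [-1.84 -2.36  0.1 ]
0.875 [-2.93 -3.2   0.09]
1.0 [-4.12 -3.9   0.08]
1.125 [-5.38 -4.44  0.07]
1.25 [-6.7  -4.82  0.07]
1.375 [-8.06 -5.03  0.06]
```

```bash
python3 -m creep '-0.85 -1.08 0 0 0 0 1;-1.83 -2.04 0 0 0 0 1;-2.92 -2.88 0 0 0 0 1;-4.11 -3.58 0 0 0 0 1;-5.37 -4.12 0 0 0 0 1'; python3 -m creep '-1.32 -0.38 0 0 0 0 1;-1.6 -0.45 0 0 0 0 1;-1.6 -0.45 0 0 0 0 1'
python3 - <<'E'
from h import *
s=r.get_obs(); h=np.array([.5185,.2828,.1347]); p=s['position']-h; print(np.arctan2(-p[0],p[1]),np.hypot(p[0],p[1]),s['gripper_width'])
f,w=wrist(); cv2.imwrite('pics/w3.png',f[:,:,::-1]);
E
```

```text
time_s: 5.05
position: [0.4225, 0.3328, 0.1363]
tool_rot: [-0.002, 0.742, 0.67, 0.005]
ft_force: [1.9, 7.5, 1.2]
gripper_width: 0.265
grasp_force: 50.9
time_s: 5.35
position: [0.4146, 0.3166, 0.1357]
tool_rot: [-0.003, 0.743, 0.67, 0.003]
ft_force: [0.1, 7.5, 1.4]
gripper_width: 0.265
grasp_force: 49.9
1.2565615505530556 0.10924635220013577 0.2651394662681779
```

View pics/w3.png

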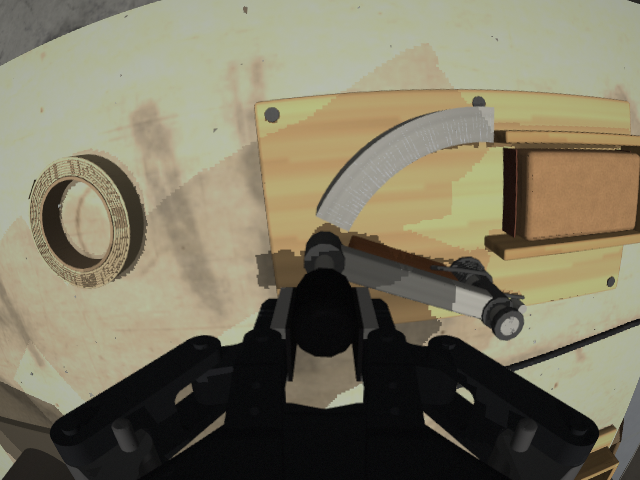

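The gate is held past the rail's end (rail tip at (335,225), sleeve at (325,250)), at about 1.26 rad. Next I push the bolt down.

```bash
python3 -m creep '0 0 0.6 0 0 0 1;0 0 1.2 0 0 0 1;0 0 1.8 0 0 0 1;0 0 2.2 0 0 0 1;0 0 2.2 0 0 0 1'; python3 -m creep '0 0 0.2 0 0 0 1;0 0 0.2 0 0 0 1;0 0 0.2 0 0 0 1'
```

```text
time_s: 5.9
position: [0.4152, 0.3179, 0.1155]
tool_rot: [-0.003, 0.743, 0.67, 0.004]
ft_force: [-5.3, 7.4, 11.4]
gripper_width: 0.266
grasp_force: 51.1
time_s: 6.2
position: [0.4156, 0.3187, 0.1153]
tool_rot: [-0.004, 0.743, 0.67, 0.005]
ft_force: [-8.3, 6.3, 20.7]
gripper_width: 0.264
grasp_force: 52.0
```

Run:
```python
from h import *
s=r.get_obs();p=s['position'];f,w=wrist()
m=(np.hypot(w[...,0]-p[0],w[...,1]-p[1])<.022)&(w[...,2]>.08)&(w[...,2]<.16)
v,u=np.nonzero(m); k=(u>296)&(u<352)&(v>230); q=w[m][k]
print(len(q),np.round([q.min(0),q.max(0)],4),np.percentile(q[:,2],[50,80,90,95,99]))
cv2.imwrite('pics/w4.png',cv2.resize(f[180:420,200:520,::-1],None,fx=2,fy=2))
```

```text
4392 [[0.4059 0.3144 0.0891]
 [0.4282 0.3381 0.1286]] [0.12539478 0.12694184 0.1273018  0.12757454 0.12799565]
```

View pics/w4.png

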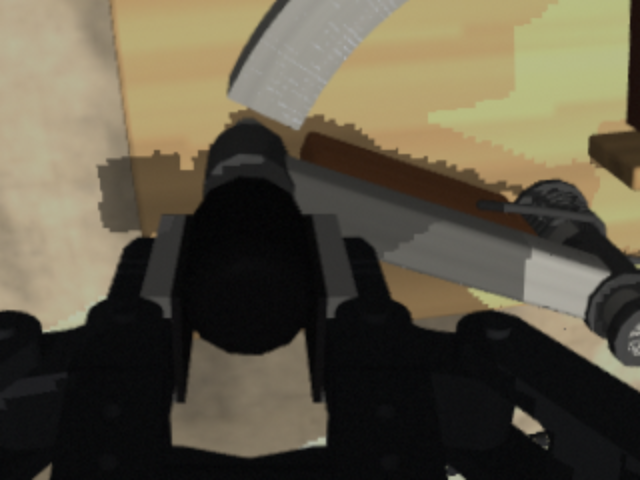

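The knob top is at 128 mm, so the bolt is fully down. I'll relieve the press, ease the gate back towards the rail's end, and release.

```bash
python3 -m creep '0 0 -0.25 0 0 0 1;0.5 0.15 -0.25 0 0 0 1;1 0.3 -0.25 0 0 0 1;1.2 0.38 -0.25 0 0 0 1;1.2 0.38 -0.25 0 0 0 1' 20;python3 -m creep '0 0 0 0 0 0 0.6;0 0 0 0 0 0 0.3;0 0 0 0 0 0 0;0 0 0 0 0 0 0;0 0 0 0 0 0 0'
python3 - <<'E'
from h import *
s=r.get_obs();p=s['position'];f,w=wrist()
m=(np.hypot(w[...,0]-p[0],w[...,1]-p[1])<.03)&(w[...,2]>.115)&(w[...,2]<.16)
v,u=np.nonzero(m); k=(u>285)&(u<365)&(v>220); q=w[m][k]
print(len(q),np.round([q.min(0),q.max(0)],4),p)
E
```

```text
time_s: 6.75
position: [0.4187, 0.3255, 0.1155]
tool_rot: [-0.0, 0.743, 0.669, -0.001]
ft_force: [-6.7, -2.9, 17.2]
gripper_width: 0.266
grasp_force: 51.8
time_s: 7.25
position: [0.4194, 0.3252, 0.1125]
tool_rot: [-0.0, 0.743, 0.669, -0.0]
ft_force: [0.1, -0.5, 0.2]
gripper_width: 1.0
grasp_force: 0.0
3696 [[0.4079 0.3203 0.115 ]
 [0.4314 0.344  0.1289]] [0.41939737 0.32523951 0.11252232]
```

Released: the gate rests at about 1.08 rad with the bolt down. I'll withdraw upward and check.

```bash
python3 -m creep '0 0 -2 0 0 0 0;0 0 -5 0 0 0 0;0 0 -9 0 0 0 0;0 0 -13 0 0 0 0;0 0 -16 0 0 0 0'; python3 -m creep '-4 0 0 0 0 0 0;-9 0 0 0 0 0 0;-14 0 0 0 0 0 0;-18 0 0 0 0 0 0;-18 0 0 0 0 0 0'
python3 - <<'E'
from h import *
c=r.capture('top'); cv2.imwrite('pics/t2.png',c['frame'][:,:,::-1]); P=world(c)
q=P[(P[...,2]>.115)&(P[...,2]<.14)&(np.hypot(P[...,0]-.42,P[...,1]-.332)<.04)]
print(len(q),np.round([q.min(0),q.max(0)],4)if len(q) else '')
E
```

```text
time_s: 7.8
position: [0.4201, 0.3257, 0.2754]
tool_rot: [0.0, 0.743, 0.669, 0.001]
ft_force: [1.2, 0.3, -0.5]
gripper_width: 1.002
grasp_force: 0.0
time_s: 8.3
position: [0.3997, 0.1429, 0.2727]
tool_rot: [0.0, 0.745, 0.667, -0.001]
ft_force: [1.0, 0.0, -0.6]
gripper_width: 0.999
grasp_force: 0.0
141 [[0.4096 0.3186 0.1157]
 [0.4327 0.3415 0.1312]]
```

View pics/t2.png

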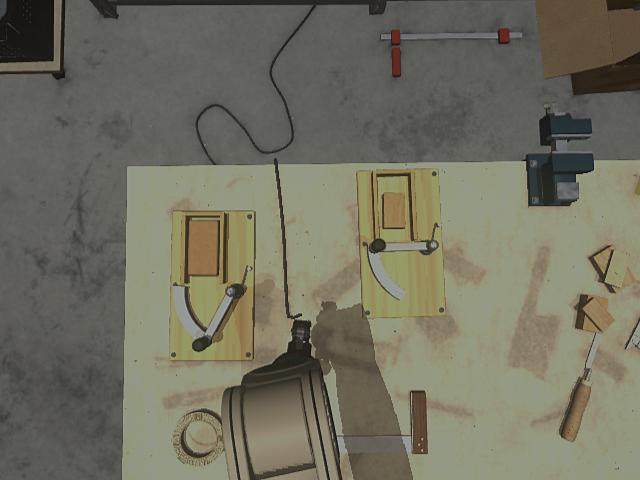

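The gate stays open with its knob at (201,343) against the rail end. The sanding block at (203,248) hasn't moved, the spare gate is shut, and the arm is clear.

```bash
python3 -c "
from workcell import r
print(r.job_done())"
```

```text
the job is handed in; nothing more can be done
None
```

The gate on the sanding-block tray is latched open at about 1.08 rad with its bolt fully down; the block is unmoved, the other gate is still shut, and the job was handed in at about 8 s.

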